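# Lock a woodblock in the print bed with its sprung slide

## Robot

A 6-joint arm with a two-finger parallel gripper is mounted at the origin on the work surface. World frame = base frame: x ahead of the robot, y to its left, z up, the work surface at z = 0. Lengths are in m, angles in rad, forces in N, time in s.
With the tool pointing down it reaches from about 0.35 to 0.975 m from the base axis. Payload 4.9 kg.
Tool frame: the origin (TCP) lies midway between the tips of the shut fingers; the grasp point (between the pads) lies 19 mm behind it; x points along the fingers, z is the direction in which the jaws open and shut, and the axes are right-handed (so a half turn about x gives the same grasp; the last joint's range is limited). The gripper opens to 85 mm and grips with 20 to 120 N. Pads are 22 mm wide; open, the fingers measure 114 mm over their backs; the gripper's body (76 mm by 85 mm) begins 54 mm behind the grasp point. The pads swing forward as they close: fully open they stand 13 mm farther back than shut.
Start: joints at [-1.404, 0.053, 1.613, -0, 1.476, -0.119], TCP at [0.176, -0.6, 0.231] pointing down, gripper open.
Joint ranges: [-3.01, 3.01], [-1.01, 2.22], [0.06, 2.58], [-1.02, 4.17], [0.09, 2.62], [-3.14, 3.14]. Speed limits (rad/s): [2.57, 2.57, 3.14, 3.14, 3.14, 3.14].

## Interface

Orientations are given as a unit quaternion [w, x, y, z].
In Python, from plant import sensors, cams, ctrl gives the robot as it stands.
- The arm moves only by the tool servo_tool, never from a script. Its argument "plan" is one flat list of numbers, 6 for each row, row after row: the shift along the world's x, y, z in m, then the turn, a rotation vector about the world's x, y, z in rad. In form: [tx, ty, tz, wx, wy, wz, tx, ty, tz, wx, wy, wz, ...]. A call has 1 to 10 rows; each row is the pose to reach, as a shift and turn from the pose measured when the call began; what a row does not reach only later rows make up. A row lasts 1/8 s, in which the tool goes at most 62.5 mm and 10.7 degrees, less where a joint would pass 70% of its speed; a pose out of reach is approached as far as the arm can. A call with a gripper value outside its range is refused whole. "jaw" is the closure, from 0 (fully open) to 1 (shut), set as the call begins (left out, the last holds). The fingers move at their own pace and stop on an object; "newtons" is the grip in N (left out, the last holds). Time passes only in rows, so rows that repeat a pose let the fingers close. It gives the time, the measured TCP pose, the force and the opening at its end, in the units of the state.
- sensors.state(): the state, without advancing time (a new reading comes with each control period).
- cams.grab_frame(name): name is "side" or "top"; returns the picture (480x640x3 uint8, red, green, blue); there is no depth.
- cams.camera_params(name): a dict with "fovy" (degrees; the focal length in pixels is half the picture's height over the tangent of half this angle, whatever the lens; pixels are square), "cx", "cy" (the principal point, pixels), "rvec" (rotation vector, rad) and "tvec" (3), from world to camera coordinates, as OpenCV has them. Camera axes: x right, y down, z forward; pixel columns grow to the right and rows downward; lengths in m; the calibration is good to about 2 mm. A picture is of the moment at which its call begins. camera_params takes no time and is no camera call.
- ctrl.job_done(): hands the job in, once; it reports no verdict.
Trained networks look in the newest picture that a camera, given by its name, has taken for a name from the list of things; names that differ only in an ending like _2 or _b are one class to them, and where a whole thing is asked for, a point or a joint stands for the part that bears it (a point fixed in the world has none). Each returns a list of dicts, best first, with "conf" (0 to 1); they miss things now and then, are a little off and sometimes report something else, mostly with a low value. They report only what shows in the picture. A call takes as long as a camera call.
- cams.find_in(camera, label): "box" ([left, top, right, bottom] in pixels, round what is visible of it).
The state is a dict: "clock": time; "joint_positions": joint angles; "qvel": joint speeds; "joint_torque": joint torques, N m; "ee_pos": TCP position; "tcp_rot": TCP orientation; "ft_force": force on the tool from outside, world axes, zero at the start; "torque": the same for the moment, N m; "finger_gap": finger opening in m.
Only numpy, scipy, OpenCV 4.12 (cv2) and the standard library are available. Lean on these libraries where they do the work, as an engineer would, in place of code of your own. Each camera call takes 0.05 s, during which the arm holds its last target. There are 200 camera calls.

## Task

On the print bed, push the carved woodblock along its channel with your fingertips, without lifting it, until it sits fully home against the far fence. Then push the upright plate of the sprung slide inwards past its catch and let go, so that the slide springs back and stays latched at its middle position in front of the block. Leave the other things on and around the bed where they are.

Things in the scene. Friction and masses are not known exactly. Their poses are not given: they have to be found in the camera images.
- bed: fixed light-wood board 285 (x) x 350 (y) x 18 mm high. Origin on the table under the channel's centre line; +x along the channel away from the robot, +y left, z up. Board: x -130 to 155, y -225 to 125. Dark rails 12 above the board make a channel 105 wide (y -52.5 to 52.5): right rail x -20 to 130, left rail x -110 to 130, both 15 thick
- fence (a point): middle of the near face of the fence that closes the channel's far end (bed x 130 mm); the fence is 14 mm high above the board
- block: loose carved wood printing block 150 (x) x 100 (y) x 24 mm, 0.2 to 0.42 kg, flat on the board in the channel, top at z 42. Origin: centre of its underside; x along the channel. Starts 30 to 60 mm short of the fence; home when its origin is at bed x 55 (far end on the fence, near end at bed x -20). Until home it blocks the slide's path
- block_near (a point): centre of the woodblock's near upright end face (the face to push, towards +x), 12 mm above its underside
- slide (a joint): travel in m of the sprung slide along the bed's +y: 0 at rest (out), about 0.040 latched at mid position, 0.062 at the inner stop. Its spring pushes out with 4 N at 0, 7 N at 0.040, 9 N at the stop; the catch adds up to a few N from 0.02 on and drops in behind the slide's brass stop pin at about 0.042. Let go beyond that it returns to 0.040 and stays; before that, it returns to 0
- slide_plate (a point): centre of the outer (bed -y) face of the slide's upright wooden thumb plate: push this face along the bed's +y. At bed x -41, y -215 + travel, z 58 mm. The plate is 34 wide (x), 12 thick (y), from z 34 (top of the slide's bar) to z 78
- slide_nose (a point): centre of the inner end of the slide's steel bar (30 mm wide in x, 14 high, z 20 to 34), at bed x -41, y -65 + travel. With the block home it passes 6 mm in front of the block's near end
- guides (a point): point on the slide's centre line midway along its two fixed steel guide strips, which are 9 mm wide, 135 long (y -205 to -70), at bed x -61 and -20, tops at z 32
- catch_pivot (a point): top of the pivot of the catch, a small steel sprung pawl, at bed x -70, y -128, z 48 mm; it reaches 50 mm towards +y, slanting over the near edge of the slide's bar. Touching it may unlatch the slide
- catch (a joint): angle of the catch in rad: 0 swung in towards the slide (at rest and when latched), grows as the passing pin pushes it aside
- ink_pot: small lidded ink jar, 48 diameter, 48 high, standing on the bed's board right of the channel, beyond the slide (mm); a bystander, leave it. Origin: centre of its underside
- seal: small turned wooden seal, 30 diameter, 52 high, standing on the board left of the channel (mm); a bystander, leave it. Origin: centre of its underside
- baren: round wooden rubbing pad with a knob, 110 diameter, 44 high, on the table left of the bed, near its front (mm); a bystander, leave it. Origin: centre of its underside
- papers: stack of paper about 137 x 196 x 20 high on the table left of the bed (mm); a bystander, leave it. Origin: centre of its underside
- brush_pot: clay pot 76 diameter, 85 high, with brushes up to 180 high, on the table to the right of the bed (mm); a bystander, leave it. Origin: centre of its underside
- glue_bottle: white bottle 52 diameter, 90 high, on the table close beyond the bed (mm); a bystander, leave it. Origin: centre of its underside

How it is judged:
On the way, in this order (a step that is already met when the one before it is completed fails the run):
1. the woodblock is pushed home against the fence (x of block in the frame of bed above 0.051 m and angle between the x axis of block and the x axis of bed, either way round below 0.05 rad and z of block in the frame of bed below 0.022 m), for 0.2 s.
2. the slide is pushed in past its catch (value of joint slide above 0.043 m).
At the end, for the whole second after the job is handed in: The woodblock lies flat in the channel, its far end within 4 mm of the fence and square to it (0.05 rad), at rest; the slide has sprung back and rests latched on its catch at 36 to 43 mm of travel (all of step 1 and value of joint slide between 0.036 and 0.043 m and not (velocity of joint slide above 0.005 m/s or velocity of joint slide below -0.005 m/s) and value of joint catch below 0.06 rad and linear speed of block below 0.01 m/s); the robot touches nothing.
It fails at once if the woodblock is lifted (10 mm) or tipped (0.2 rad) (z of block in the frame of bed above 0.028 m or angle between block's own z axis and vertical above 0.2 rad).
It fails at once if a bystander is moved by more than 25 mm (distance of any of ink_pot, seal, baren, papers, brush_pot, glue_bottle from where it was at the start of the episode above 0.025 m).
It also fails if it takes over 48 s, if anything falls off the work surface, if the arm or the gripper's body presses on something with over 40 N, if the wrist force passes 120 N, or if a joint passes its speed limit or range.

## Working session

There is one attempt and no reset: what is moved stays moved. The work goes in short steps, Python scripts to look and compute and a tool call to move; the robot and the scene stay as the last step left them, time stands still between calls to the robot, and variables do not carry over. Pictures are saved under pics/ and viewed, about 8 in all and at most 12, crops included, and the job is handed in when it is done.

Besides the shell and the picture viewer there is one more tool, called as name(argument=value, ...), one argument or row to a line, values as JSON. servo_tool: Moves the arm, as the interface text tells. Its arguments: {"type":"object","properties":{"plan":{"type":"array","items":{"type":"number"}},"jaw":{"type":"number"},"newtons":{"type":"number"}},"required":["plan"]}

```bash
mkdir -p pics; ls; python3 - <<'E'
from plant import sensors,cams,ctrl
import cv2
for n in("side","top"):
    im=cams.grab_frame(n); cv2.imwrite(f"pics/{n}0.png",im[:,:,::-1]); print(n,cams.camera_params(n))
    for l in("bed","block","slide_plate","slide_nose","fence","ink_pot","seal","catch_pivot","brush_pot"):
        print(l,[(round(d["conf"],2),[round(v) for v in d["box"]]) for d in cams.find_in(n,l)[:2]])
s=sensors.state();print(s)
E
```

```text
pics
side {'fovy': 45.585173299000175, 'cx': 321.5364457893194, 'cy': 235.2576846994311, 'rvec': array([ 0.54096626, -2.64600992,  1.2206821 ]), 'tvec': array([0.60184907, 0.17600083, 0.84675471])}
bed [(0.75, [228, 192, 484, 383])]
block [(0.62, [293, 242, 403, 323]), (0.57, [400, 248, 429, 264])]
slide_plate [(0.79, [383, 205, 446, 274]), (0.55, [387, 108, 429, 204])]
slide_nose [(0.81, [386, 199, 445, 275])]
fence [(0.83, [226, 188, 483, 379])]
ink_pot [(0.77, [333, 192, 360, 226])]
seal [(0.97, [302, 296, 326, 332])]
catch_pivot [(0.68, [230, 188, 484, 384])]
brush_pot [(0.8, [388, 108, 425, 204]), (0.18, [293, 239, 401, 322])]
top {'fovy': 46.976840675300956, 'cx': 317.08164292411294, 'cy': 246.45937805197008, 'rvec': array([ 2.21674674, -2.174552  ,  0.05128083]), 'tvec': array([0.04172289, 0.62433419, 1.18118702])}
bed [(0.68, [222, 187, 412, 356])]
block [(0.85, [267, 231, 325, 310])]
slide_plate [(0.96, [317, 295, 390, 327])]
slide_nose [(0.58, [317, 296, 390, 328])]
fence [(0.7, [221, 187, 412, 361])]
ink_pot [(0.89, [359, 232, 382, 256])]
seal [(0.66, [243, 255, 261, 270])]
catch_pivot [(0.86, [224, 186, 412, 360])]
brush_pot [(0.83, [415, 263, 467, 298])]
{'clock': 1.0, 'joint_positions': array([-1.40399571e+00,  5.27069600e-02,  1.61289077e+00,  9.10396835e-06,
        1.47601759e+00, -1.19003262e-01]), 'qvel': array([ 0.00113168, -0.00055115, -0.00068574, -0.00088133, -0.00128355,
        0.00106761]), 'joint_torque': array([ 3.84952627e-04, -3.93688273e+01, -3.70471823e+01,  2.38047039e-05,
        4.29129213e-04, -8.50597161e-06]), 'ee_pos': array([ 0.17620315, -0.5996275 ,  0.23130477]), 'tcp_rot': array([ 0.5661077 ,  0.4237035 ,  0.56611488, -0.4236878 ]), 'ft_force': array([-0.21178381,  0.07468896, -0.27589724]), 'torque': array([ 0.01766342, -0.00367063,  0.04494855]), 'finger_gap': 0.08548584001184331}
```

View pics/top0.png

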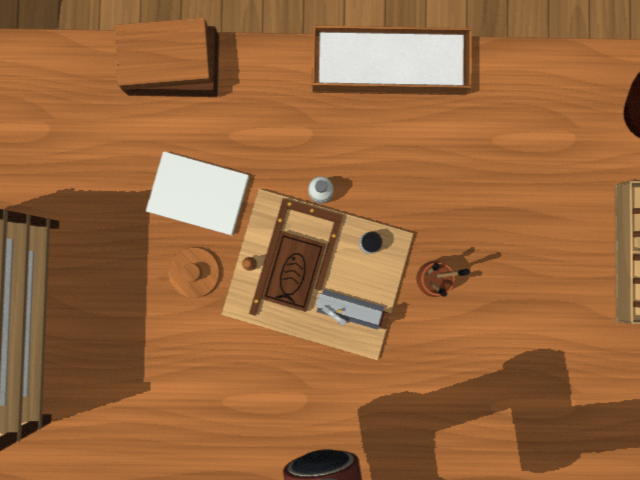

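View pics/side0.png

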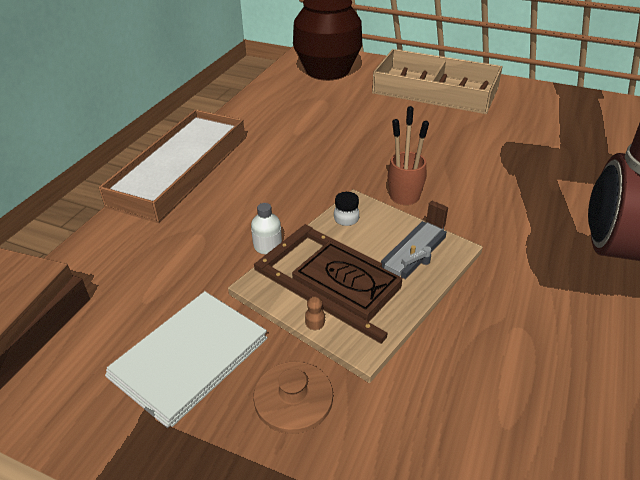

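The top view shows the board corners at about (259,189), (414,232), (380,358) and (222,315), with the block short of the fence. In the side view the corners are at about (229,289), (369,380), (482,246) and (354,190). I'll fit the bed pose and check it with an overlay.

```bash
cat > h.py <<'E'
import numpy as np, cv2
from scipy.optimize import least_squares
from plant import sensors,cams,ctrl
def proj(n,P):
    c=cams.camera_params(n); f=240/np.tan(np.radians(c["fovy"]/2))
    K=np.array([[f,0,c["cx"]],[0,f,c["cy"]],[0,0,1]])
    return cv2.projectPoints(np.array(P,float).reshape(-1,3),c["rvec"],c["tvec"],K,None)[0][:,0]
def w(b,P):
    P=np.array(P,float).reshape(-1,3); c,s=np.cos(b[2]),np.sin(b[2])
    return np.c_[b[0]+c*P[:,0]-s*P[:,1],b[1]+s*P[:,0]+c*P[:,1],P[:,2]]
def blockbox(x): return [[x+a,y,.042] for a,y in((.075,.05),(.075,-.05),(-.075,-.05),(-.075,.05))]
def overlay(n,b,bx,sl,crop,z,out):
    im=cams.grab_frame(n)[:,:,::-1]
    x0,y0,x1,y1=crop; im=cv2.resize(im[y0:y1,x0:x1],None,fx=z,fy=z,interpolation=cv2.INTER_CUBIC)
    for P,col in((B,(0,255,0)),(blockbox(bx),(0,0,255)),([[-.041+a,y+sl,.078] for a,y in((-.017,-.215),(.017,-.215),(.017,-.203),(-.017,-.203))],(255,0,0)),
      ([[-.041+a,y+sl,.034] for a,y in((-.015,-.065),(.015,-.065))],(255,255,0))):
        q=((proj(n,w(b,P))-[x0,y0]+.5)*z).astype(int); cv2.polylines(im,[q],True,col,1)
    cv2.imwrite(out,im)
B=[[.155,.125,.018],[.155,-.225,.018],[-.13,-.225,.018],[-.13,.125,.018]]
E
python3 - <<'E'
from h import *
T=[[259,189],[414,232],[380,358],[222,315]];S=[[229,289],[354,190],[482,246],[369,380]]
r=lambda b:np.r_[(proj("top",w(b,B))-T).ravel(),(proj("side",w(b,B))-S).ravel()]
o=least_squares(r,[.6,0,0.2],loss="soft_l1");b=o.x;print(b,r(b).round(1))
np.save("bed.npy",b)
overlay("top",b,.015,0,(215,180,425,365),3.7,"pics/t1.png");overlay("side",b,.015,0,(220,180,490,385),2.9,"pics/s1.png")
E
```

```text
[ 0.56448847  0.1024767  -0.2590894 ] [-0.6 -0.2 -0.3  0.9 -1.8  2.7 -0.7  0.5 -2.8 -1.9 -2.5 -2.   0.3 -0.6
  0.8 -3.8]
```

View pics/t1.png

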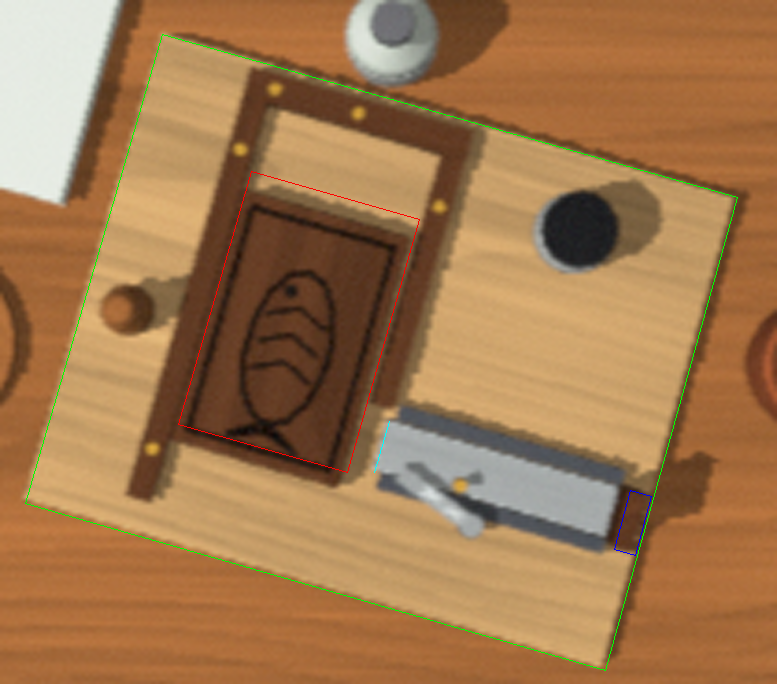

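View pics/s1.png

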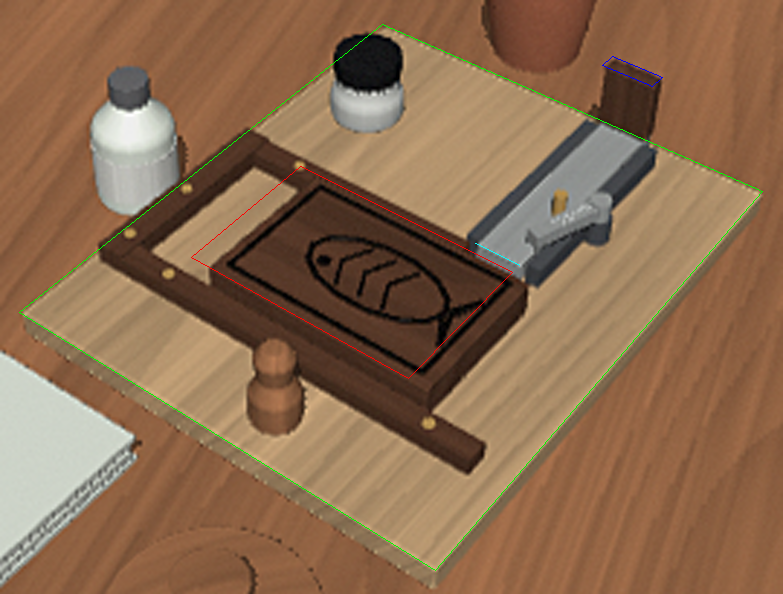

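The bed fit is good. The block's near face is around bed x −70 and the red outline is about 9 mm too far. Next I'll work out the waypoints, the brush pot clearance and the tool axes.

```bash
python3 - <<'E'
from h import *
from scipy.spatial.transform import Rotation as R
b=np.load("bed.npy"); s=sensors.state()
M=R.from_quat(np.roll(s["tcp_rot"],-1)).as_matrix(); print(M.round(3)); p=s["ee_pos"]
print("ydir z-axis ang",np.arctan2(M[1,2],M[0,2]),"bed y ang",b[2]+np.pi/2)
for n,P in dict(blk_pre=[-.10,0,.03],blk_touch=[-.07,0,.03],home=[-.02,0,.03],pl_pre=[-.041,-.24,.058],pl=[-.041,-.215,.058],pl_end=[-.041,-.16,.058]).items():
    q=w(b,P)[0];print(n,q.round(4),"delta",(q-p).round(4))
# brush pot from boxes both cams: triangulate pot centre at z=.04
res=lambda v:np.r_[proj("top",[v[0],v[1],.085])[0]-[436,279],proj("side",[v[0],v[1],.0425])[0]-[406.5,178]]
v=least_squares(res,[.6,-.2]).x; d=v-b[:2];c,sn=np.cos(b[2]),np.sin(b[2]);print("pot",v,"bed",c*d[0]+sn*d[1],-sn*d[0]+c*d[1],res(v))
E
```

```text
[[-0.     0.959  0.282]
 [ 0.     0.282 -0.959]
 [-1.    -0.    -0.   ]]
ydir z-axis ang -1.2850200015358766 bed y ang 1.311706925554828
blk_pre [0.4678 0.1281 0.03  ] delta [ 0.2916  0.7277 -0.2013]
blk_touch [0.4968 0.1204 0.03  ] delta [ 0.3206  0.72   -0.2013]
home [0.5452 0.1076 0.03  ] delta [ 0.369   0.7072 -0.2013]
pl_pre [ 0.4634 -0.119   0.058 ] delta [ 0.2872  0.4806 -0.1733]
pl [ 0.4698 -0.0948  0.058 ] delta [ 0.2936  0.5048 -0.1733]
pl_end [ 0.4839 -0.0417  0.058 ] delta [ 0.3077  0.5579 -0.1733]
pot [ 0.55734609 -0.19134342] bed 0.06837285266643242 -0.2858433645861792 [ 0.89787261  0.54523147 -0.81728004  1.20921871]
```

servo_tool(
  plan=[0.01,0.03,0,0,0,-0.05,0.03,0.08,0,0,0,-0.12,0.05,0.13,0,0,0,-0.2,0.07,0.18,0,0,0,-0.28,0.09,0.23,0,0,0,-0.36,0.11,0.285,0,0,0,-0.44,0.13,0.34,0,0,0,-0.5,0.15,0.395,0,0,0,-0.545,0.17,0.45,0,0,0,-0.545,0.19,0.5,0,0,0,-0.545],
  jaw=1,
  newtons=40,
)

```text
clock: 2.35
ee_pos: [0.3665, -0.0978, 0.2317]
tcp_rot: [0.432, 0.561, 0.431, -0.56]
ft_force: [0.3, -1.1, 0.7]
finger_gap: 0.0
```

servo_tool(
  plan=[0.017,0.045,0,0,0,0,0.034,0.09,0,0,0,0,0.051,0.135,0,0,0,0,0.068,0.18,0,0,0,0,0.08,0.215,-0.02,0,0,0,0.087,0.23,-0.06,0,0,0,0.087,0.23,-0.11,0,0,0,0.087,0.23,-0.14,0,0,0,0.087,0.23,-0.15,0,0,0,0.087,0.23,-0.15,0,0,0],
)

```text
clock: 3.6
ee_pos: [0.4537, 0.1322, 0.0819]
tcp_rot: [0.432, 0.561, 0.431, -0.56]
ft_force: [-0.1, 0.7, -0.0]
finger_gap: 0.0
```

```bash
python3 - <<'E'
from h import *
b=np.load("bed.npy");s=sensors.state();print(s["ee_pos"],s["ft_force"],s["tcp_rot"])
overlay("side",b,.006,0,(220,180,490,385),2.9,"pics/s2.png")
E
```

```text
[0.4536519  0.13215859 0.0819346 ] [-0.06290501  0.73582764 -0.00842464] [ 0.43169509  0.56072108  0.43060968 -0.56018436]
```

View pics/s2.png

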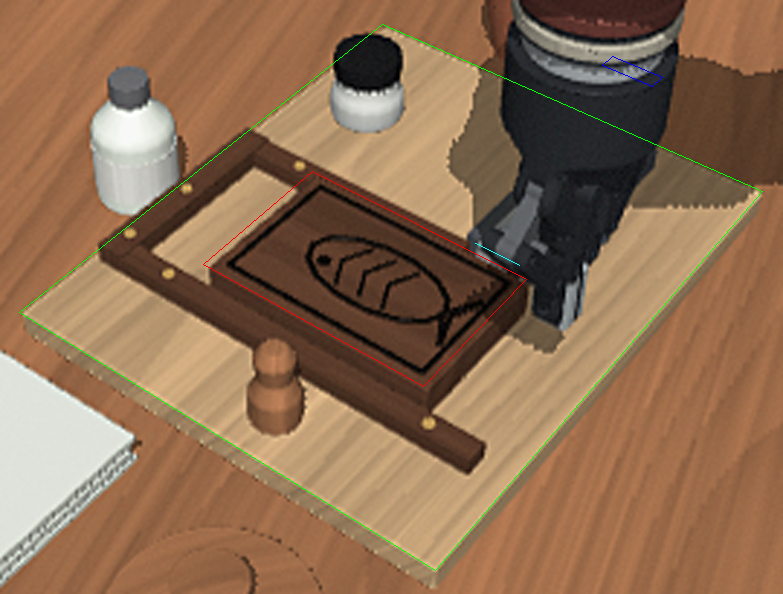

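The gripper is lined up behind the block with clear space. The finger tips are near (555,320), and the block's near-left corner is near (428,385). Now I'll descend and push.

servo_tool(
  plan=[0,0,-0.025,0,0,0,0,0,-0.045,0,0,0,0,0,-0.052,0,0,0,0,0,-0.052,0,0,0,0.01,-0.0027,-0.052,0,0,0,0.02,-0.0053,-0.052,0,0,0,0.03,-0.008,-0.052,0,0,0,0.037,-0.01,-0.052,0,0,0,0.044,-0.0117,-0.052,0,0,0,0.05,-0.0133,-0.052,0,0,0],
)

```text
clock: 4.9
ee_pos: [0.5046, 0.1189, 0.0308]
tcp_rot: [0.432, 0.561, 0.43, -0.56]
ft_force: [-4.0, 0.9, 3.8]
finger_gap: -0.0001
```

servo_tool(
  plan=[0.004,-0.0011,-0.001,0,0,0,0.008,-0.0021,-0.001,0,0,0,0.012,-0.0032,-0.001,0,0,0,0.016,-0.0042,-0.001,0,0,0,0.02,-0.0053,-0.001,0,0,0,0.022,-0.0058,-0.001,0,0,0,0.024,-0.0064,-0.001,0,0,0,0.025,-0.0066,-0.001,0,0,0,0.026,-0.0069,-0.001,0,0,0],
)

```text
clock: 6.02
ee_pos: [0.5305, 0.112, 0.0297]
tcp_rot: [0.432, 0.561, 0.43, -0.56]
ft_force: [-1.7, 1.0, -0.6]
finger_gap: -0.0002
```

servo_tool(
  plan=[0.001,-0.0003,0,0,0,0,0.002,-0.0005,0,0,0,0,0.003,-0.0008,0,0,0,0,0.004,-0.0011,0,0,0,0],
)

```text
clock: 6.52
ee_pos: [0.5338, 0.1111, 0.0297]
tcp_rot: [0.431, 0.561, 0.431, -0.56]
ft_force: [-6.8, 1.9, 3.9]
finger_gap: -0.0002
```

servo_tool(
  plan=[0.001,-0.0003,0,0,0,0,0.002,-0.0005,0,0,0,0,0.003,-0.0008,0,0,0,0],
)

```text
clock: 6.9
ee_pos: [0.5338, 0.1111, 0.0297]
tcp_rot: [-0.429, -0.558, -0.433, 0.562]
ft_force: [-15.4, 3.3, 11.6]
finger_gap: -0.0001
```

The block is stopped: the force is rising with no motion. I'll back off, lift and look.

servo_tool(
  plan=[-0.002,0.0005,0,0,0,0,-0.01,0.0027,0,0,0,0,-0.03,0.008,0,0,0,0,-0.045,0.012,0.02,0,0,0,-0.05,0.01,0.07,0,0,0,-0.06,-0.03,0.12,0,0,0,-0.07,-0.08,0.13,0,0,0,-0.08,-0.13,0.13,0,0,0,-0.085,-0.18,0.13,0,0,0,-0.085,-0.22,0.13,0,0,0],
)

```text
clock: 8.15
ee_pos: [0.4485, -0.1108, 0.1602]
tcp_rot: [-0.429, -0.559, -0.432, 0.562]
ft_force: [0.8, 0.5, -0.2]
finger_gap: -0.0
```

```bash
python3 - <<'E'
from h import *
b=np.load("bed.npy");s=sensors.state();print(s["clock"],s["ee_pos"],s["ft_force"],s["tcp_rot"])
overlay("top",b,.055,0,(215,180,425,365),3.7,"pics/t3.png")
E
```

```text
8.15 [ 0.44850757 -0.11075739  0.16020453] [ 0.79399878  0.46961106 -0.15225596] [-0.42946781 -0.5590084  -0.43218512  0.56239046]
```

View pics/t3.png

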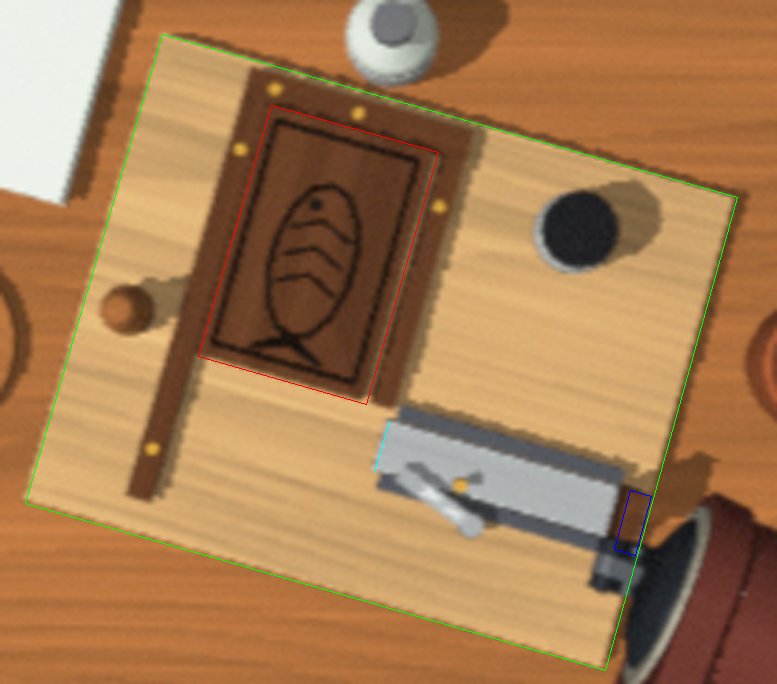

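The block is home, with the red home outline matching. Next I'll go outside the plate, to bed (−41, −255), and descend.

servo_tool(
  plan=[0.011,-0.023,-0.01,0,0,0,0.011,-0.023,-0.05,0,0,0,0.011,-0.023,-0.09,0,0,0,0.011,-0.023,-0.11,0,0,0,0.011,-0.023,-0.112,0,0,0,0.0123,-0.0182,-0.112,0,0,0,0.0136,-0.0134,-0.112,0,0,0,0.0149,-0.0085,-0.112,0,0,0],
)

```text
clock: 9.2
ee_pos: [0.4645, -0.1227, 0.0496]
tcp_rot: [-0.43, -0.559, -0.43, 0.563]
ft_force: [-0.7, -0.4, 0.1]
finger_gap: -0.0002
```

```bash
python3 - <<'E'
from h import *
b=np.load("bed.npy");s=sensors.state();print(s["clock"],s["ee_pos"],s["ft_force"])
overlay("side",b,.055,0,(220,130,490,335),2.9,"pics/s4.png")
E
```

```text
9.2 [ 0.46452441 -0.12267503  0.04956362] [-0.6623768  -0.39029951  0.06367999]
```

View pics/s4.png

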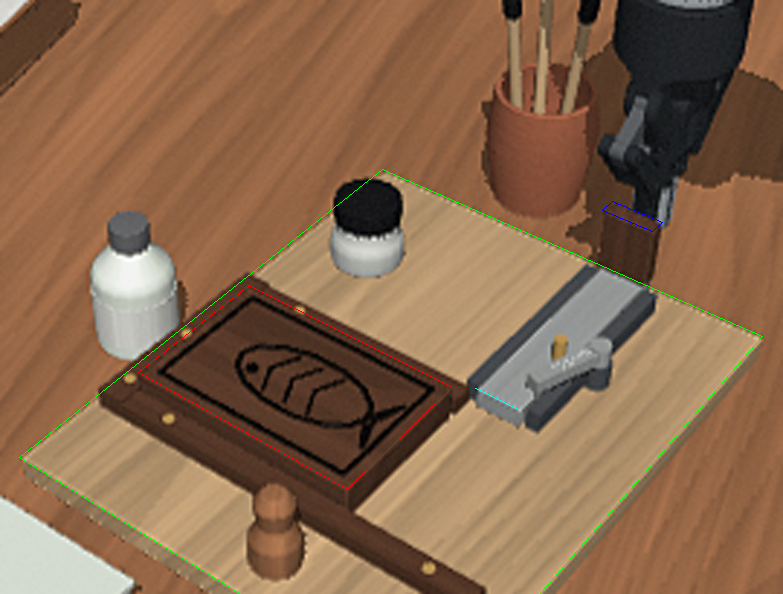

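The finger is outside the plate and clear of the pot. The calculated TCP is at bed (−39, −243). I'll advance to contact.

servo_tool(
  plan=[0.001,0.0039,0,0,0,0,0.002,0.0077,0,0,0,0,0.0031,0.0116,0,0,0,0,0.0041,0.0155,0,0,0,0,0.0046,0.0174,0,0,0,0,0.0051,0.0193,0,0,0,0],
)

```text
clock: 10.0
ee_pos: [0.4694, -0.1032, 0.0493]
tcp_rot: [-0.43, -0.559, -0.43, 0.564]
ft_force: [-1.9, -5.2, 0.2]
finger_gap: 0.0001
```

servo_tool(
  plan=[0.0013,0.0048,0,0,0,0,0.0026,0.0097,0,0,0,0,0.0038,0.0145,0,0,0,0,0.0051,0.0193,0,0,0,0,0.0064,0.0242,0,0,0,0,0.0077,0.029,0,0,0,0,0.009,0.0338,0,0,0,0,0.0102,0.0387,0,0,0,0,0.0108,0.0406,0,0,0,0,0.0113,0.0425,0,0,0,0],
)

```text
clock: 11.25
ee_pos: [0.4806, -0.0619, 0.0493]
tcp_rot: [-0.431, -0.558, -0.429, 0.564]
ft_force: [-2.8, -8.2, -0.0]
finger_gap: 0.0001
```

```bash
python3 - <<'E'
from h import *
b=np.load("bed.npy");s=sensors.state();print(s["clock"],w([0,0,-b[2]],s["ee_pos"]-np.r_[b[:2],0])[0],s["ft_force"])
overlay("side",b,.055,.046,(220,130,490,335),2.9,"pics/s5.png")
E
```

```text
11.25 [-0.03902286 -0.18038238  0.04932988] [-2.7717259  -8.22005346 -0.04062684]
```

View pics/s5.png

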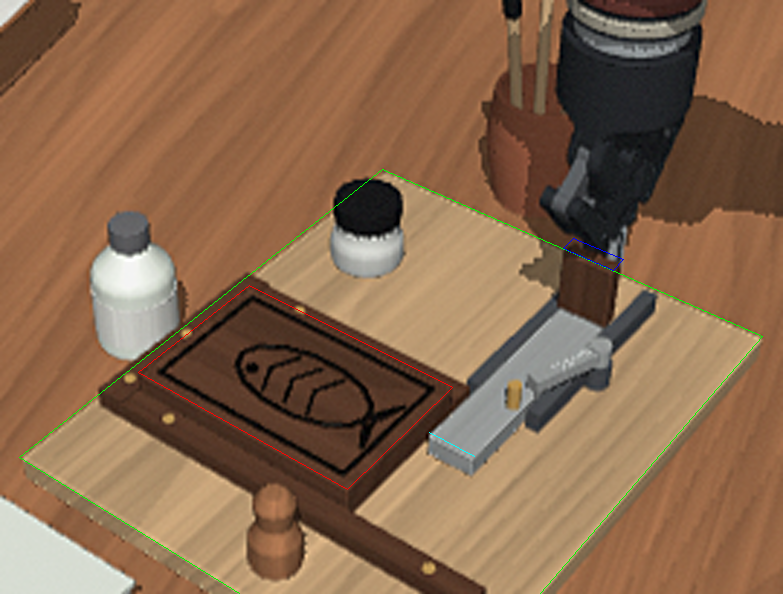

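The travel is about 46–47 mm: the cyan nose line is on the bar's end at about (450,445) and the pin is past the catch tip. I'll push 6 mm more and then back off.

servo_tool(
  plan=[0.0008,0.003,0,0,0,0,0.0016,0.006,0,0,0,0,0.0016,0.006,0,0,0,0,0.0008,0.003,0,0,0,0,0,0,0,0,0,0,-0.0008,-0.003,0,0,0,0,-0.0016,-0.006,0,0,0,0,-0.0026,-0.01,0,0,0,0,-0.0051,-0.019,0,0,0,0,-0.009,-0.034,0,0,0,0],
)

```text
clock: 12.55
ee_pos: [0.4715, -0.0957, 0.0493]
tcp_rot: [-0.431, -0.558, -0.43, 0.564]
ft_force: [0.8, -0.4, 0.5]
finger_gap: -0.0
```

servo_tool(
  plan=[-0.0026,-0.01,0,0,0,0,-0.0026,-0.01,0.04,0,0,0,-0.0026,-0.01,0.09,0,0,0,-0.04,-0.05,0.13,0,0,0,-0.06,-0.1,0.13,0,0,0,-0.08,-0.15,0.13,0,0,0,-0.08,-0.15,0.13,0,0,0],
)

```text
clock: 13.42
ee_pos: [0.3902, -0.2485, 0.1796]
tcp_rot: [-0.43, -0.56, -0.428, 0.565]
ft_force: [0.2, 0.1, -0.4]
finger_gap: -0.0004
```

```bash
python3 - <<'E'
from h import *
b=np.load("bed.npy");s=sensors.state();print(s["clock"],s["ee_pos"],s["ft_force"])
overlay("side",b,.055,.040,(220,130,490,335),2.9,"pics/s6.png")
E
```

```text
13.425 [ 0.39016288 -0.24850733  0.17960166] [ 0.18429892  0.0523661  -0.42196387]
```

View pics/s6.png

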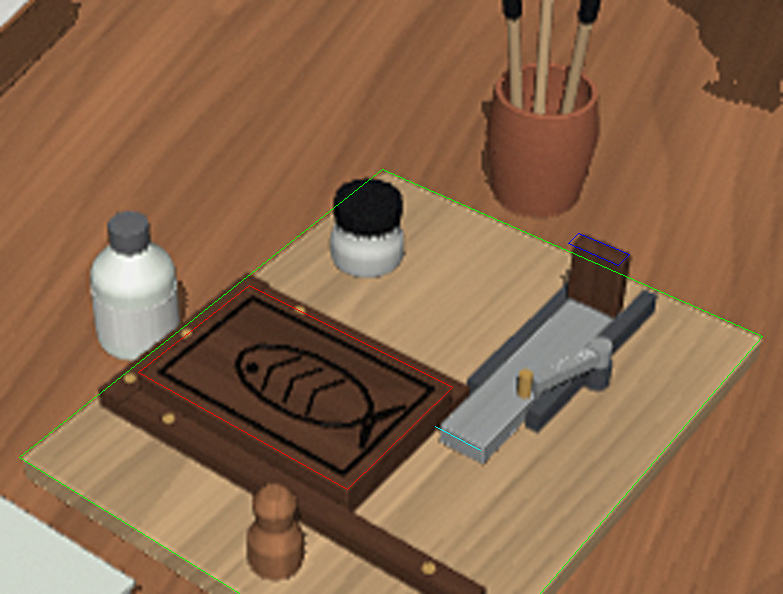

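The slide is latched at about 40 mm, with the pin held on the catch tip near (525,383). The block is home, the bystanders are where they were, and the arm is clear.

```bash
python3 -c "
from plant import ctrl; print(ctrl.job_done())"
```

```text
the job is handed in; nothing more can be done
None
```

I pushed the woodblock home with shut fingertips, then pushed the slide's plate in past its catch and let go. I handed the job in at about 13.4 s of the 48 s limit; it reported no verdict.

- **Block:** it stopped at the fence, with the force rising to about 15 N and no further motion. The top and side images match the home outline at bed x 55 to within a few mm.
- **Slide:** it was at about 46 mm of travel and 8.7 N, and I pushed it about 6 mm further before letting go. The last side view shows it back at about 40 mm, with the brass pin resting on the catch tip. The travel is read from the image overlay, as there is no joint reading.
- **Surroundings:** the ink pot, seal, glue bottle and brush pot looked unmoved in the last view. The baren and most of the papers were outside that crop; the arm's path stayed away from both. The arm is clear of everything, with force near zero.

One mismatch: the bed fit was up to 2–4 px off at the side camera's corners, while the top-view overlay agreed well. It did not affect either push.

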